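# Set the bearing nut of a vial carousel

## Task

Set the bearing of the vial carousel: swing its disc round by one full turn, either way, so that the blue peg is back over the orange pointer, then screw the brass knurled nut in the middle down (clockwise) until it bottoms out and back it off a quarter turn. Finish with the nut still gripped between the fingers at that setting, holding it there so that a colleague can lock it; do not let go. Leave the bottles, glassware and spatula round about where they are.

Things in the scene. Friction and masses are not known exactly. Their poses are not given: they have to be found in the camera images.
- stand: Grey round stand fixed to the bench, 176 mm across and 18 mm high; origin at the centre of its underside on the bench, z up along the carousel's upright axis. An orange pointer bar, 18 mm wide and 13 mm high, sticks out of the stand along its own +x to 137 mm from the axis, under the disc and past its rim. A steel hub 32 mm across rises through the disc to 62 mm above the bench, and a thin threaded spindle, 11 mm across, to 98 mm. It may stand at any yaw.
- carousel (a joint): Turn of the aluminium carousel disc about the stand's upright axis, rad, counter-clockwise from above positive. Always 0 at the start, where the peg is over the orange pointer; one full turn is +6.283 or -6.283 (either way will do). No click or spring: it stays where it is left; it drags with about 0.2 Nm (2.5 N at the peg). The disc is 216 mm across and 12 mm thick, its top 40 mm above the bench, with flat vial wells and caps near the rim no more than 4 mm high.
- peg_grip (a point): Where to grip the blue peg that turns the disc: on the peg's axis, 68 mm above the bench. The peg is an upright round pin with a free-spinning sleeve, 16 mm across, on the disc 80 mm from the axis, from the disc's top (40 mm above the bench) to 88 mm above the bench. Its x axis points outward from the axis, z up. Its sleeve spins freely, so fingers that grip it need not turn with the disc.
- nut (a joint): Turn of the knurled nut on its thread, rad: 0 when it is screwed right down against its stop (it cannot go further), growing as it is unscrewed, counter-clockwise from above; a quarter turn off the stop is 1.571. It starts 1.2 to 2.8 rad off the stop. It rises 6 mm a turn, turns with about 0.06 Nm of friction up to the stop, stays where it is left, and does not turn with the disc.
- nut_grip (a point): Centre of the knurled nut, on the stand's axis and midway up it. z up; its x axis points at the white mark on the nut's top and turns with it.
- knurled_nut: The brass knurled nut: round, upright, about 41 mm across and 26 mm high, with a white radial mark on top, on the spindle in the middle of the carousel. Origin at the centre of its underside, 62 mm above the bench when bottomed out (6 mm a turn higher when unscrewed). z up.
- amber_a: Bystander: amber bottle with paper label, 68 mm across, 150 mm high; origin at the centre of its underside, as for all bystanders.
- amber_b: Bystander: amber bottle without label, 68 mm across, 150 mm high.
- jar: Bystander: white jar, 72 mm across, 85 mm high.
- beaker: Bystander: glass beaker, 72 mm across, 95 mm high.
- dish: Bystander: white ceramic dish, 90 mm across, 20 mm high.
- spatula: Bystander: steel spatula, 170 mm long, lying flat.
Mind the look-alikes: they are no part of the job. Leave any red look-alike of the stand alone.

How it is judged:
By the outcome, as a careful person would: the job done as asked, in the order asked, and still so for the second after the job is handed in, while the arm keeps its last pose, push and grip.
It also fails if it takes over 72 s, if anything falls off the work surface, if the arm or the gripper's body presses on something with over 40 N, if the wrist force passes 120 N, or if a joint passes its speed limit or range.

## Robot

A 6-joint arm with a two-finger parallel gripper is mounted at the origin on the work surface. World frame = base frame: x ahead of the robot, y to its left, z up, the work surface at z = 0. Lengths are in m, angles in rad, forces in N, time in s.
With the tool pointing down it reaches from about 0.35 to 0.925 m from the base axis. Payload 6.4 kg.
Tool frame: the origin (TCP) lies at the very end of the fingers, on their centre line; the grasp point (between the pads) lies env.grasp_offset behind it (env.grasp_offset is the distance from the TCP to the grasp point, in m); x points along the fingers, z is the direction in which the jaws open and shut, and the axes are right-handed (so a half turn about x gives the same grasp; the last joint's range is limited). The gripper opens to 85 mm and grips with 20 to 120 N. Pads are 22 mm wide; open, the fingers measure 114 mm over their backs; the gripper's body (76 mm by 85 mm) begins 54 mm behind the grasp point. The pads swing forward as they close: fully open they stand 13 mm farther back than shut.
Start: joints at [-1.492, 0.245, 1.558, -0, 1.339, -0.174], TCP at [0.163, -0.629, 0.231] pointing down, gripper open.
Joint ranges: [-3.13, 3.13], [-1.02, 2.26], [0.13, 2.54], [-0.95, 4.09], [0.21, 2.88], [-2.74, 2.74]. Speed limits (rad/s): [2.57, 2.57, 3.14, 3.14, 3.14, 3.14].

## Interface

Orientations are given as a unit quaternion [x, y, z, w].
In Python, from cell import env gives the robot as it stands.
- The arm moves only by the shell command python3 -m crank 'ROWS'. ROWS is JSON, a list of rows, each an object with "xyz": the shift along the tool's x, y, z in m, a list of three; "dr": the turn, a rotation vector about the tool's x, y, z in degrees, a list of three; "grip": the closure, from 0 (fully open) to 1 (shut). A call has 1 to 20 rows; each row shifts and turns the commanded pose from where the row before left it, along the tool's axes as they then stand; what a row does not reach is not made up. A row lasts 1/8 s, in which the tool goes at most 62.5 mm and 10.7 degrees, less where a joint would pass 70% of its speed; a pose out of reach is approached as far as the arm can. A call is refused whole if a number of a shift passes 0.0625 or a number of a turn 10.7, either way. A call with a gripper value outside its range is refused whole. The fingers move at their own pace and stop on an object; the grip force is fixed at half the most. Time passes only in rows, so rows that do not move let the fingers close. It gives the time, the measured TCP pose, the force and the opening at its end, in the units of the state.
- env.observe(): the state, without advancing time (a new reading comes with each control period).
- env.capture(name): name is "scene" or "side" or "wrist"; returns the picture (420x560x3 uint8, red, green, blue); there is no depth.
- env.calibration(name): a dict with "fx", "fy", "cx", "cy" (pixels), "R" (3x3) and "t" (3): a world point X has camera coordinates R X + t; the wrist camera has in their place "mount" (4x4, takes a point from camera to tool coordinates, whose origin is the TCP and whose axes are the tool frame's). Camera axes: x right, y down, z forward; pixel columns grow to the right and rows downward; lengths in m; the calibration is good to about 2 mm. A picture is of the moment at which its call begins: read the wrist's pose just before it. calibration takes no time and is no camera call.
- env.job_done(): hands the job in, once; it reports no verdict.
The state is a dict: "time": time; "joint_pos": joint angles; "joint_vel": joint speeds; "tau": joint torques, N m; "tcp_pos": TCP position; "eef_rot": TCP orientation; "contact_force": force on the tool from outside, world axes, zero at the start; "ft_torque": the same for the moment, N m; "width": finger opening in m.
Only numpy, scipy, OpenCV 4.12 (cv2) and the standard library are available. Lean on these libraries where they do the work, as an engineer would, in place of code of your own. Each camera call takes 0.05 s, during which the arm holds its last target.

## Working session

There is one attempt and no reset: what is moved stays moved. The work goes in short steps, Python scripts to look and compute and a shell command to move; the robot and the scene stay as the last step left them, time stands still between calls to the robot, and variables do not carry over. Pictures are saved under pics/ and viewed, and the job is handed in when it is done.

```bash
ls; mkdir -p pics; python3 - <<'E'
from cell import env
import cv2
s=env.observe()
for k in s: print(k,s[k])
print(env.grasp_offset)
for n in("scene","side","wrist"):
    im=env.capture(n); cv2.imwrite(f"pics/{n}0.png",im[:,:,::-1])
    print(n,env.calibration(n))
E
```

```text
pics
time 0.0
joint_pos [-1.49210841e+00  2.45808101e-01  1.55900732e+00  8.31342620e-06
  1.33867797e+00 -1.74081537e-01]
joint_vel [-0.00239528 -0.00255897 -0.00141178 -0.00128345  0.00043924  0.00043008]
tau [-7.42546690e-04 -4.29512000e+01 -3.26125360e+01 -2.15101245e-04
  5.28256307e-03 -6.43334346e-06]
tcp_pos [ 0.16253175 -0.62878537  0.23018773]
eef_rot [ 0.43348733  0.55948551 -0.43248889  0.55858577]
contact_force [-0.09331569  0.31936081  0.72462409]
ft_torque [ 0.02896244 -0.00409065 -0.00379262]
width 0.0854137708500077
0.0187
scene {'fx': 427.8836695839522, 'fy': 427.8836695839522, 'cx': 284.4160354991358, 'cy': 209.1841382791947, 'R': array([[-0.4809849 ,  0.87648253,  0.02078211],
       [ 0.62818203,  0.36106757, -0.68921516],
       [-0.6115888 , -0.31844714, -0.72425863]]), 't': array([ 0.25914103, -0.29536976,  1.40613461])}
side {'fx': 496.07562563366895, 'fy': 496.07562563366895, 'cx': 285.36082714618027, 'cy': 213.41174164451854, 'R': array([[-0.6933823 , -0.72046604,  0.01223379],
       [-0.40694126,  0.37751939, -0.83179199],
       [ 0.59465939, -0.58172828, -0.55495262]]), 't': array([0.36795587, 0.27427101, 0.9777305 ])}
wrist {'fx': 331.40693219819457, 'fy': 331.40693219819457, 'cx': 278.65084473989583, 'cy': 209.02432528229852, 'mount': array([[ 3.27677470e-04, -3.06062791e-01,  9.52011271e-01,
        -1.43295393e-01],
       [-3.10429570e-04, -9.52011308e-01, -3.06062695e-01,
         7.72293174e-02],
       [ 9.99999898e-01, -1.95242600e-04, -4.06963597e-04,
        -1.17768486e-04],
       [ 0.00000000e+00,  0.00000000e+00,  0.00000000e+00,
         1.00000000e+00]])}
```

View pics/scene0.png

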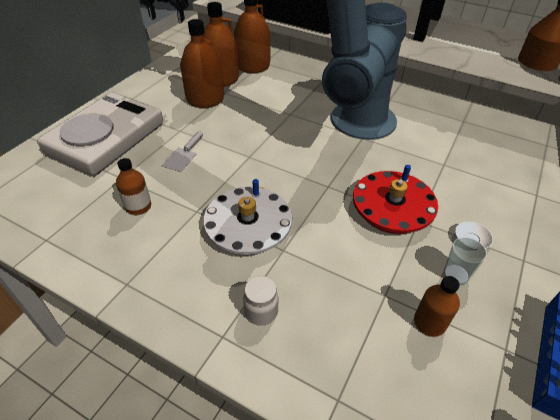

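View pics/side0.png

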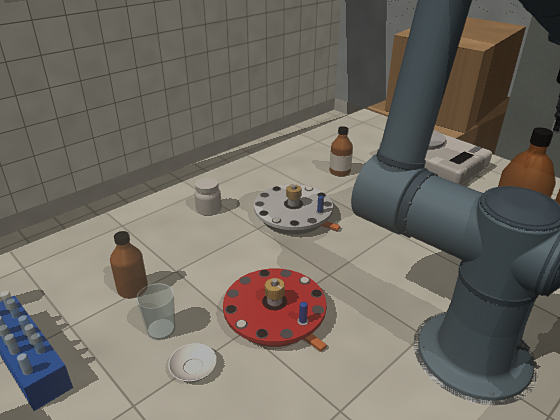

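View pics/wrist0.png

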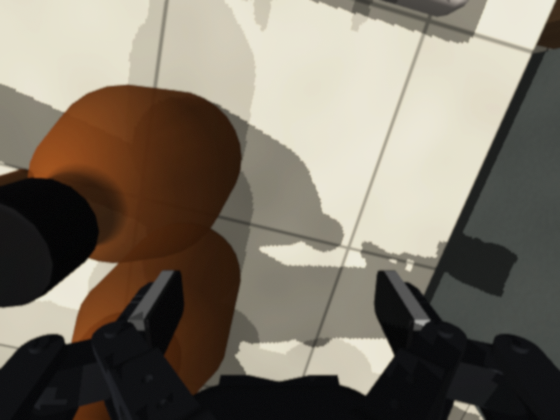

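```bash
cat > h.py <<'E'
import numpy as np,cv2
from cell import env
from scipy.spatial.transform import Rotation as Rot
def ray(n,uv,s=None):
    c=env.calibration(n)
    d=np.array([(uv[0]-c['cx'])/c['fx'],(uv[1]-c['cy'])/c['fy'],1.])
    if n=='wrist':
        M=c['mount']; R=Rot.from_quat(s['eef_rot']).as_matrix()
        return R@M[:3,3]+s['tcp_pos'], R@(M[:3,:3]@d)
    return -c['R'].T@c['t'], c['R'].T@d
def plane(n,uv,z,s=None):
    o,d=ray(n,uv,s); return o+d*(z-o[2])/d[2]
def proj(n,X,s=None):
    c=env.calibration(n); X=np.asarray(X,float)
    if n=='wrist':
        M=c['mount']; R=Rot.from_quat(s['eef_rot']).as_matrix()
        t=R.T@(X-s['tcp_pos']); p=M[:3,:3].T@(t-M[:3,3])
    else: p=c['R']@X+c['t']
    return np.array([c['fx']*p[0]/p[2]+c['cx'],c['fy']*p[1]/p[2]+c['cy']])
def tri(a,b):
    A=np.zeros((3,3));B=np.zeros(3)
    for o,d in(a,b):
        d=d/np.linalg.norm(d);P=np.eye(3)-np.outer(d,d);A+=P;B+=P@o
    return np.linalg.solve(A,B)
def mask(im,lo,hi):
    return cv2.inRange(cv2.cvtColor(im,cv2.COLOR_RGB2HSV),lo,hi)
E
python3 - <<'E'
from h import *
a=cv2.imread('pics/scene0.png');b=cv2.imread('pics/side0.png')
cs=cv2.resize(a[165:265,190:310],None,fx=4,fy=4,interpolation=2)[:400]
cb=cv2.resize(b[170:250,240:350],None,fx=4,fy=4,interpolation=2)
H=max(cs.shape[0],cb.shape[0]);W=cs.shape[1]+cb.shape[1]
o=np.zeros((H,W,3),np.uint8);o[:cs.shape[0],:cs.shape[1]]=cs;o[:cb.shape[0],cs.shape[1]:]=cb
o=cv2.resize(o,(800,int(H*800/W)));cv2.imwrite('pics/crop0.png',o)
for n,im,box in(('scene',a,(190,165,310,265)),('side',b,(240,170,350,250))):
    rgb=im[:,:,::-1].copy()
    for nm,lo,hi in(('blue',(105,100,30),(130,255,255)),('brass',(12,90,60),(28,255,255)),('orange',(3,150,60),(14,255,255))):
        m=mask(rgb,lo,hi); z=np.zeros_like(m);x0,y0,x1,y1=box;z[y0:y1,x0:x1]=m[y0:y1,x0:x1]
        ct,_=cv2.findContours(z,0,2)
        for c in ct:
            if cv2.contourArea(c)>3: print(n,nm,cv2.boundingRect(c),cv2.contourArea(c),c.reshape(-1,2).mean(0))
E
```

```text
scene blue (253, 179, 6, 17) 69.5 [255.7 186.3]
scene brass (238, 197, 18, 19) 241.0 [246.85185185 206.22222222]
side blue (317, 196, 7, 16) 24.0 [319.22222222 203.33333333]
side brass (286, 185, 15, 15) 148.0 [293.79166667 191.58333333]
side brass (330, 170, 20, 6) 49.5 [338.9375  172.03125]
side orange (330, 223, 9, 8) 34.0 [334.         226.47058824]
```

View pics/crop0.png

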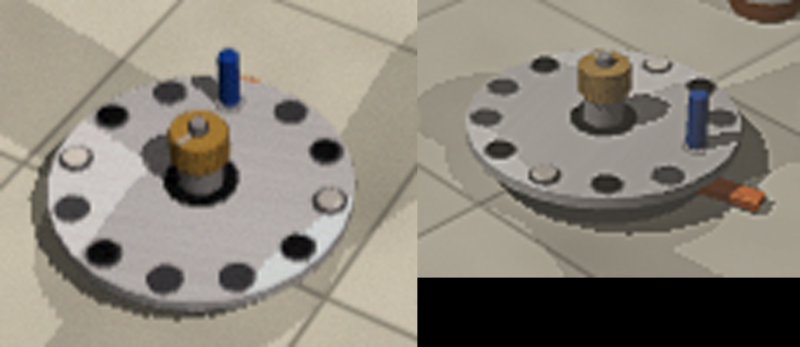

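Two carousels are candidates: aluminium at scene (248,217) and side (293,208), and red at scene (396,200) and side (275,305). The crop confirms the aluminium disc, blue peg, brass nut and orange pointer, so that's the target. The red one is the look-alike.

```bash
python3 - <<'E'
from h import *
# nut: bbox centre; peg: mid of bbox
print('nut',tri(ray('scene',(247,206.5)),ray('side',(293.5,192.5))))
print('peg mid',tri(ray('scene',(256,187.5)),ray('side',(320.5,204))))
print('pointer tip side',plane('side',(337,228),.010))
# disc ellipses
for n,box in(('scene',(198,180,298,255)),('side',(248,180,340,240))):
    im=cv2.imread(f'pics/{n}0.png')[:,:,::-1].copy()
for zc in(.03,.075,.085):
    print(zc,plane('scene',(247,206.5),zc),plane('side',(293.5,192.5),zc))
print(plane('scene',(253.,196.5),.04)) 
# disc rim extremes at z=.04 in scene: left 203, right 292
s=env.observe()
R=Rot.from_quat(s['eef_rot']).as_matrix();print(R)
E
```

```text
nut [ 0.58457283 -0.07937359  0.07385174]
peg mid [ 0.50727887 -0.10226431  0.06283658]
pointer tip side [ 0.45310202 -0.11416972  0.01      ]
0.03 [ 0.5508543  -0.10182319  0.03      ] [ 0.63595384 -0.13308025  0.03      ]
0.075 [ 0.58660914 -0.07704876  0.075     ] [ 0.58396175 -0.08030661  0.075     ]
0.085 [ 0.59455467 -0.07154333  0.085     ] [ 0.57240795 -0.06857913  0.085     ]
[ 0.52121339 -0.10196441  0.04      ]
[[-1.06922342e-04  9.68224071e-01  2.50084261e-01]
 [ 1.49527180e-03  2.50084138e-01 -9.68222954e-01]
 [-9.99998876e-01  2.70419277e-04 -1.47449773e-03]]
```

```bash
python3 - <<'E'
from h import *
for nm,uv in(('amber_a',(137,207)),('amber_b',(433,327)),('jar',(261,314)),('beaker',(458,275)),('spat',(190,150)),('big1',(203,98)),('big2',(222,80)),('big3',(253,66))):
    print(nm,plane('scene',uv,.0))
print('amber_a cap',tri(ray('scene',(125,165)),ray('side',(343,131))))
print('cap big1',plane('scene',(196,27),.25),plane('scene',(196,27),.3))
s=env.observe();print(proj('scene',s['tcp_pos']),proj('wrist',s['tcp_pos'],s))
for w in range(1):
  R=Rot.from_quat(s['eef_rot']).as_matrix()
  d=np.array([.507,-.102,.17])-s['tcp_pos'];print(d,R.T@d)
E
```

```text
amber_a [ 0.67076993 -0.36467474  0.        ]
amber_b [0.62955022 0.40346549 0.        ]
jar [0.77967973 0.07568483 0.        ]
beaker [ 4.70784579e-01  4.18560843e-01 -1.11022302e-16]
spat [ 4.13320430e-01 -3.90512430e-01  1.11022302e-16]
big1 [ 0.16293202 -0.52625558  0.        ]
big2 [ 0.03040022 -0.53844049  0.        ]
big3 [-0.11554008 -0.49600586  0.        ]
amber_a cap [ 0.66377869 -0.36800341  0.13804755]
cap big1 [ 0.16767652 -0.51270483  0.25      ] [ 0.25727302 -0.43763058  0.3       ]
[167.71932658  24.26232437] [279.04155618 270.44942258]
[ 0.34445573  0.52691823 -0.06043583] [ 0.06118682  0.46526787 -0.42394225]
```

```bash
python3 -m crank '[{"xyz":[-0.01,0.048,0.0125],"dr":[0,0,0],"grip":0},{"xyz":[-0.01,0.048,0.0125],"dr":[0,0,0],"grip":0},{"xyz":[0,0.048,0.0125],"dr":[0,0,0],"grip":0},{"xyz":[0,0.048,0.0125],"dr":[0,0,0],"grip":0},{"xyz":[0,0.027,-0.047],"dr":[0,0,0],"grip":0},{"xyz":[0,0.027,-0.047],"dr":[0,0,0],"grip":0},{"xyz":[0,0.027,-0.047],"dr":[0,0,0],"grip":0},{"xyz":[0,0.027,-0.047],"dr":[0,0,0],"grip":0},{"xyz":[0,0.027,-0.047],"dr":[0,0,0],"grip":0},{"xyz":[0,0.027,-0.047],"dr":[0,0,0],"grip":0},{"xyz":[0,0.027,-0.047],"dr":[0,0,0],"grip":0},{"xyz":[0,0.027,-0.047],"dr":[0,0,0],"grip":0},{"xyz":[0,0.027,-0.047],"dr":[0,0,0],"grip":0},{"xyz":[0,0,0],"dr":[0,0,0],"grip":0}]'
python3 - <<'E'
from h import *
s=env.observe();im=env.capture('wrist');cv2.imwrite('pics/w1.png',im[:,:,::-1])
print(s['tcp_pos'],s['eef_rot'],s['joint_pos'],s['contact_force'])
print(proj('wrist',[.507,-.102,.088],s),proj('wrist',[.585,-.079,.089],s))
E
```

```text
time: 1.9
tcp_pos: [0.4908, -0.1563, 0.2511]
eef_rot: [0.432, 0.56, -0.431, 0.56]
contact_force: [-0.5, -0.2, 0.1]
width: 0.0851
[ 0.4907993  -0.15634529  0.25105342] [ 0.43164438  0.56034034 -0.43145025  0.5599576 ] [-5.28939688e-01 -9.24435925e-02  1.87865777e+00  3.49157489e-04
  1.35588046e+00  7.83864484e-01] [-0.52010494 -0.18284967  0.12351762]
[226.62439647 156.69339791] [219.03053376  60.79029355]
```

View pics/w1.png

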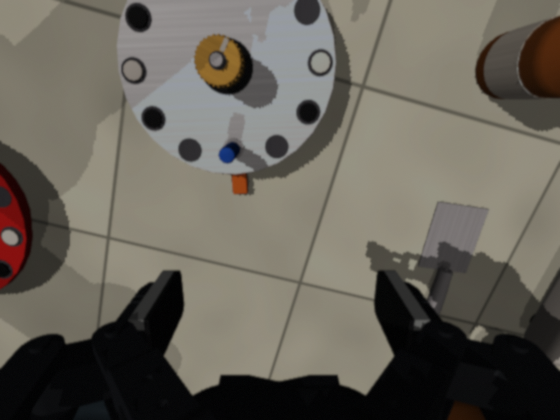

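Wrist view: blue peg top at about (229,152), spindle at (218,60), white mark up-right at (224,45), and orange pointer at (240,184). This agrees with the projected points. Next I refine them.

```bash
python3 - <<'E'
from h import *
s=env.observe();im=cv2.imread('pics/w1.png')
rgb=im[:,:,::-1].copy()
for nm,lo,hi,b in(('blue',(105,100,20),(130,255,255),(200,120,260,190)),('brass',(12,90,60),(28,255,255),(180,20,260,110)),('orange',(3,150,60),(14,255,255),(215,160,265,205))):
    m=mask(rgb,lo,hi);z=np.zeros_like(m);z[b[1]:b[3],b[0]:b[2]]=m[b[1]:b[3],b[0]:b[2]]
    ct,_=cv2.findContours(z,0,2);c=max(ct,key=cv2.contourArea);print(nm,cv2.boundingRect(c),cv2.minEnclosingCircle(c))
cv2.imwrite('pics/w1c.png',cv2.resize(im[20:200,170:290],None,fx=4,fy=3.3*4/3.3,interpolation=2)[:600])
for z in(.04,.064,.088): print(z,plane('wrist',(229,153),z,s))
print(plane('wrist',(218.5,61),.098,s),plane('wrist',(219,61),.09,s))
R=Rot.from_quat(s['eef_rot']).as_matrix();print(R)
E
```

```text
blue (219, 143, 20, 20) ((228.8103485107422, 152.1896514892578), 10.553874969482422)
brass (195, 35, 48, 52) ((218.0, 60.5), 26.46233558654785)
orange (232, 174, 16, 20) ((239.75, 183.5), 10.854247093200684)
0.04 [ 0.50220923 -0.10010395  0.04      ]
0.064 [ 0.50648204 -0.10269625  0.064     ]
0.088 [ 0.51075485 -0.10528856  0.088     ]
[ 0.58407868 -0.08233787  0.098     ] [ 0.58469211 -0.08123327  0.09      ]
[[-3.23832000e-04  9.67456473e-01  2.53037284e-01]
 [-1.85554590e-04  2.53037235e-01 -9.67456523e-01]
 [-9.99999930e-01 -3.60245610e-04  9.75744355e-05]]
```

View pics/w1c.png

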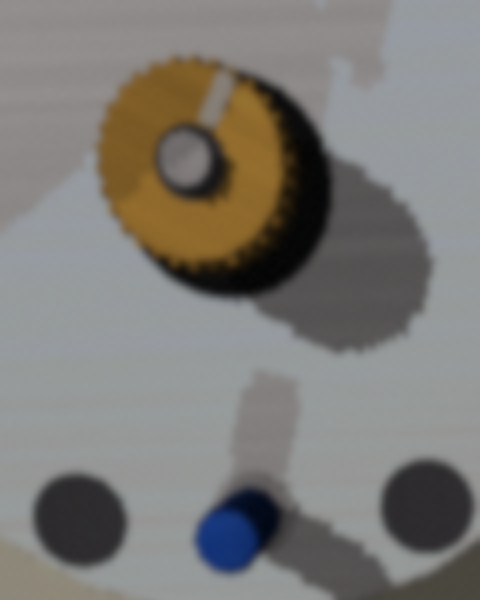

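```bash
python3 -m crank '[{"xyz":[0,0.030,-0.047],"dr":[0,0,0],"grip":0},{"xyz":[0.05,0,0],"dr":[0,0,0],"grip":0},{"xyz":[0.05,0,0],"dr":[0,0,0],"grip":0},{"xyz":[0,0,0],"dr":[0,0,0],"grip":0}]'
python3 - <<'E'
from h import *
s=env.observe();im=env.capture('wrist');cv2.imwrite('pics/w2.png',im[:,:,::-1])
print(s['tcp_pos'])
print(proj('wrist',[.508,-.103,.088],s),proj('wrist',[.585,-.080,.098],s))
E
```

```text
time: 2.45
tcp_pos: [0.5046, -0.1062, 0.1472]
eef_rot: [0.433, 0.562, -0.434, 0.555]
contact_force: [0.0, -0.2, -0.0]
width: 0.0855
[ 0.50461607 -0.10619264  0.14716406]
[276.02549442 220.21594555] [269.58971482  87.97520109]
```

View pics/w2.png

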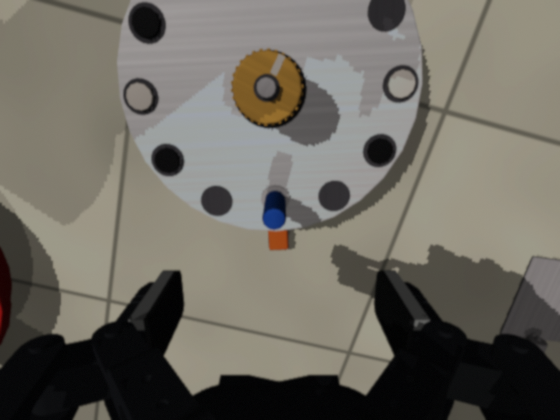

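Peg top at (274,218), spindle at (266,87): both within 4 px of prediction, and the peg lies midway between the fingers. I descend and grip.

```bash
python3 -m crank '[{"xyz":[0.048,0.0044,-0.0032],"dr":[0,0,0],"grip":0},{"xyz":[0.048,0,0],"dr":[0,0,0],"grip":0},{"xyz":[0,0,0],"dr":[0,0,0],"grip":0.5},{"xyz":[0,0,0],"dr":[0,0,0],"grip":0.6}]'
python3 - <<'E'
from h import *
s=env.observe();im=env.capture('wrist');cv2.imwrite('pics/w3.png',im[:,:,::-1])
print(s['tcp_pos'],s['width'],s['contact_force'],s['joint_pos'])
E
```

```text
time: 3.0
tcp_pos: [0.5135, -0.1036, 0.0586]
eef_rot: [0.434, 0.557, -0.433, 0.561]
contact_force: [0.1, 0.1, 0.9]
width: 0.0515
[ 0.51354839 -0.10362963  0.05855559] 0.05146529484402664 [0.14843979 0.07159773 0.88871294] [-4.15732206e-01  1.82780188e-01  1.98281828e+00 -4.55181145e-06
  9.70750546e-01  9.02881356e-01]
```

View pics/w3.png

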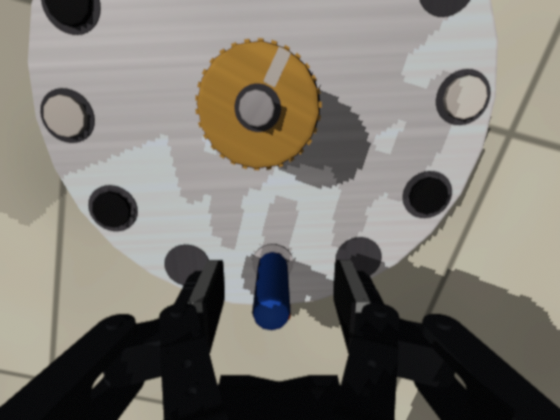

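Peg runs from base (273,258) to top (271,312), between the pads but about 3 mm left of and behind the TCP projection (279,270). I correct, lower by 8 mm and close.

```bash
python3 -m crank '[{"xyz":[0.008,-0.004,-0.003],"dr":[0,0,0],"grip":0.6},{"xyz":[0,0,0],"dr":[0,0,0],"grip":0.7},{"xyz":[0,0,0],"dr":[0,0,0],"grip":1},{"xyz":[0,0,0],"dr":[0,0,0],"grip":1},{"xyz":[0,0,0],"dr":[0,0,0],"grip":1}]'
python3 - <<'E'
from h import *
s=env.observe();im=env.capture('wrist');cv2.imwrite('pics/w4.png',im[:,:,::-1])
print(s['tcp_pos'],s['width'],s['contact_force'],s['joint_pos'])
E
```

```text
time: 3.68
tcp_pos: [0.5067, -0.1005, 0.0478]
eef_rot: [0.433, 0.559, -0.433, 0.559]
contact_force: [-3.7, -0.2, 5.0]
width: 0.0146
[ 0.50673023 -0.10047659  0.04778726] 0.01459547082955454 [-3.70787001 -0.19897997  5.01537472] [-4.15330915e-01  1.89763903e-01  1.99963221e+00 -3.49543813e-04
  9.52204095e-01  9.02731404e-01]
```

View pics/w4.png

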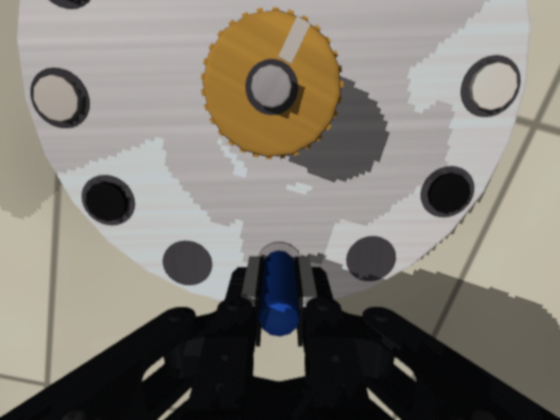

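Gripped: opening 14.6 mm, peg 81 mm from the axis, matching the given 80. I turn the disc in quarters of 10° rows along tool y/z.

```bash
python3 -m crank '[{"xyz":[-0.001,0.0012,-0.0140],"dr":[0,0,0],"grip":1},{"xyz":[0,0.0036,-0.0136],"dr":[0,0,0],"grip":1},{"xyz":[0,0.0059,-0.0127],"dr":[0,0,0],"grip":1},{"xyz":[0,0.0080,-0.0115],"dr":[0,0,0],"grip":1},{"xyz":[0,0.0099,-0.0099],"dr":[0,0,0],"grip":1},{"xyz":[0,0.0115,-0.0080],"dr":[0,0,0],"grip":1},{"xyz":[0,0.0127,-0.0059],"dr":[0,0,0],"grip":1},{"xyz":[0,0.0136,-0.0036],"dr":[0,0,0],"grip":1},{"xyz":[0,0.0140,-0.0012],"dr":[0,0,0],"grip":1},{"xyz":[0,0,0],"dr":[0,0,0],"grip":1}]'
python3 - <<'E'
from h import *
s=env.observe();im=env.capture('wrist');cv2.imwrite('pics/w5.png',im[:,:,::-1])
cv2.imwrite('pics/s5.png',env.capture('scene')[:,:,::-1])
R=Rot.from_quat([.433,.5595,-.433,.5585]).as_matrix()
d=s['tcp_pos']-[.5845,-.0785,0];print(d,np.hypot(*d[:2]),R.T@(s['tcp_pos']-[.5067,-.1005,.0478]),s['contact_force'],s['joint_pos'],s['width'])
E
```

```text
time: 4.97
tcp_pos: [0.5656, -0.0006, 0.0479]
eef_rot: [0.434, 0.559, -0.432, 0.559]
contact_force: [0.7, 6.2, -3.8]
width: 0.0146
[-0.01894073  0.07788455  0.04791408] 0.08015456229698584 [-9.33827824e-05  8.19612096e-02 -8.19981795e-02] [ 0.6861861   6.189727   -3.76446601] [-0.20283833  0.28955241  1.87640721  0.00346762  0.97429147  1.1131554 ] 0.014634465484861484
```

View pics/w5.png

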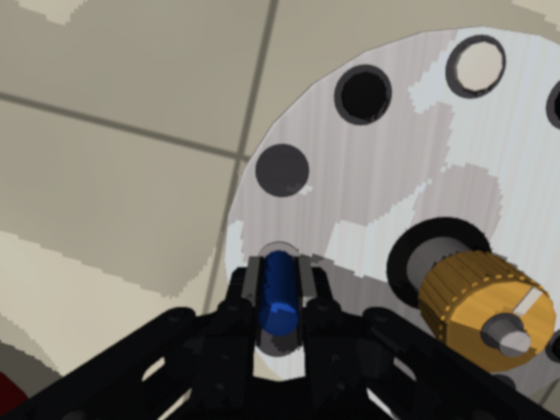

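View pics/s5.png

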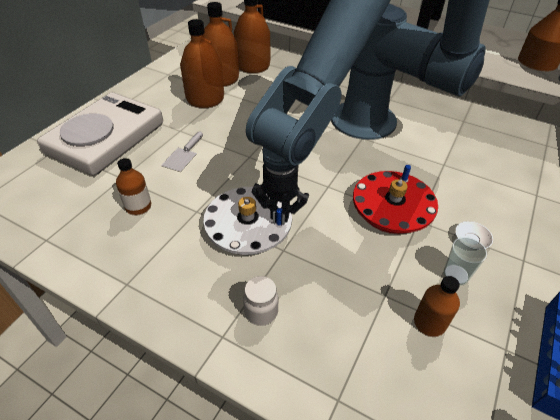

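Wrist view: the peg is still between the pads at (280,290), the disc has turned a quarter, and forces are about 6 N. Next quarter.

```bash
python3 -m crank '[{"xyz":[0,0.0140,0.0012],"dr":[0,0,0],"grip":1},{"xyz":[0,0.0136,0.0036],"dr":[0,0,0],"grip":1},{"xyz":[0,0.0127,0.0059],"dr":[0,0,0],"grip":1},{"xyz":[0,0.0115,0.0080],"dr":[0,0,0],"grip":1},{"xyz":[0,0.0099,0.0099],"dr":[0,0,0],"grip":1},{"xyz":[0,0.0080,0.0115],"dr":[0,0,0],"grip":1},{"xyz":[0,0.0059,0.0127],"dr":[0,0,0],"grip":1},{"xyz":[0,0.0036,0.0136],"dr":[0,0,0],"grip":1},{"xyz":[0,0.0012,0.0140],"dr":[0,0,0],"grip":1},{"xyz":[0,0,0],"dr":[0,0,0],"grip":1}]'
python3 - <<'E'
from h import *
s=env.observe()
R=Rot.from_quat([.433,.5595,-.433,.5585]).as_matrix()
d=s['tcp_pos']-[.5845,-.0785,0];print(d,np.hypot(*d[:2]),R.T@(s['tcp_pos']-[.5067,-.1005,.0478]),s['contact_force'],s['joint_pos'],s['width'])
E
```

```text
time: 6.32
tcp_pos: [0.6621, -0.0628, 0.0479]
eef_rot: [0.432, 0.559, -0.434, 0.559]
contact_force: [-3.8, -4.1, -4.0]
width: 0.0148
[0.07757757 0.01573665 0.0479332 ] 0.07915756899383201 [-0.00027424  0.15987767  0.00230565] [-3.80956297 -4.14623702 -3.98316897] [-0.26365238  0.48728418  1.60836352 -0.00296121  1.04623424  1.05686071] 0.014812842695552926
```

```bash
python3 -m crank '[{"xyz":[0,-0.0012,0.0140],"dr":[0,0,0],"grip":1},{"xyz":[0,-0.0036,0.0136],"dr":[0,0,0],"grip":1},{"xyz":[0,-0.0059,0.0127],"dr":[0,0,0],"grip":1},{"xyz":[0,-0.0080,0.0115],"dr":[0,0,0],"grip":1},{"xyz":[0,-0.0099,0.0099],"dr":[0,0,0],"grip":1},{"xyz":[0,-0.0115,0.0080],"dr":[0,0,0],"grip":1},{"xyz":[0,-0.0127,0.0059],"dr":[0,0,0],"grip":1},{"xyz":[0,-0.0136,0.0036],"dr":[0,0,0],"grip":1},{"xyz":[0,-0.0140,0.0012],"dr":[0,0,0],"grip":1},{"xyz":[0,0,0],"dr":[0,0,0],"grip":1}]'
python3 - <<'E'
from h import *
s=env.observe()
R=Rot.from_quat([.433,.5595,-.433,.5585]).as_matrix()
d=s['tcp_pos']-[.5845,-.0785,0];print(d,np.hypot(*d[:2]),R.T@(s['tcp_pos']-[.5067,-.1005,.0478]),s['contact_force'],s['joint_pos'],s['width'])
E
```

```text
time: 7.58
tcp_pos: [0.603, -0.1563, 0.0479]
eef_rot: [0.434, 0.561, -0.433, 0.557]
contact_force: [-5.4, 9.8, 0.0]
width: 0.0146
[ 0.01854683 -0.07777999  0.04791107] 0.07996068731131964 [-0.0002671   0.07934234  0.07809516] [-5.39280203  9.75777407  0.0415327 ] [-0.43644308  0.40642105  1.721623    0.00318349  1.01793861  0.88043   ] 0.01464381029785703
```

```bash
python3 -m crank '[{"xyz":[0,-0.0138,-0.0012],"dr":[0,0,0],"grip":1},{"xyz":[0,-0.0134,-0.0036],"dr":[0,0,0],"grip":1},{"xyz":[0,-0.0127,-0.0059],"dr":[0,0,0],"grip":1},{"xyz":[0,-0.0115,-0.0080],"dr":[0,0,0],"grip":1},{"xyz":[0,-0.0099,-0.0099],"dr":[0,0,0],"grip":1},{"xyz":[0,-0.0080,-0.0115],"dr":[0,0,0],"grip":1},{"xyz":[0,-0.0059,-0.0127],"dr":[0,0,0],"grip":1},{"xyz":[0,-0.0034,-0.0136],"dr":[0,0,0],"grip":1},{"xyz":[0,-0.0010,-0.0120],"dr":[0,0,0],"grip":1},{"xyz":[0,0,0],"dr":[0,0,0],"grip":1},{"xyz":[0,0,0],"dr":[0,0,0],"grip":1}]'
python3 - <<'E'
from h import *
s=env.observe();im=env.capture('wrist');cv2.imwrite('pics/w6.png',im[:,:,::-1])
R=Rot.from_quat([.433,.5595,-.433,.5585]).as_matrix()
d=s['tcp_pos']-[.5844,-.0800,0];print(d,np.hypot(*d[:2]),R.T@(s['tcp_pos']-[.5067,-.1005,.0478]),s['contact_force'],s['joint_pos'],s['width'])
E
```

```text
time: 8.95
tcp_pos: [0.507, -0.1014, 0.048]
eef_rot: [0.433, 0.56, -0.433, 0.558]
contact_force: [-3.9, 1.3, -6.3]
width: 0.0146
[-0.07737099 -0.02140206  0.04797919] 0.08027651043481625 [-1.80340299e-04  9.28937111e-05  9.55466487e-04] [-3.94458266  1.25853546 -6.28815597] [-4.17037295e-01  1.91782743e-01  1.99678622e+00  3.01798196e-04
  9.55761936e-01  9.00443440e-01] 0.014574121126352273
```

View pics/w6.png

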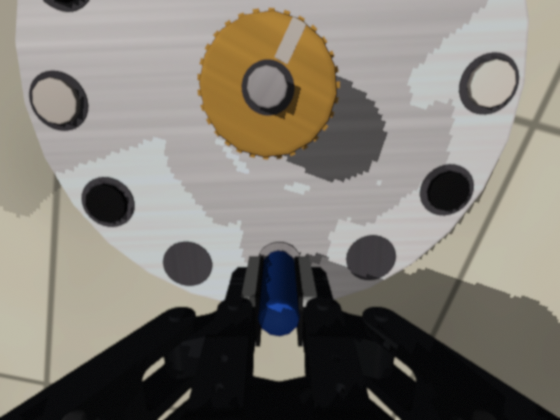

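A full turn on the arm's reading, within 1 mm of the start point. I release, rise to the earlier viewpoint and compare peg against pointer with w2.

```bash
python3 -m crank '[{"xyz":[0,0,0],"dr":[0,0,0],"grip":0.6},{"xyz":[0,0,0],"dr":[0,0,0],"grip":0.6},{"xyz":[-0.05,0,0],"dr":[0,0,0],"grip":0.4},{"xyz":[-0.05,0,0.004],"dr":[0,0,0],"grip":0},{"xyz":[0,-0.003,0],"dr":[0,0,0],"grip":0},{"xyz":[0,0,0],"dr":[0,0,0],"grip":0}]'
python3 - <<'E'
from h import *
s=env.observe();im=env.capture('wrist');cv2.imwrite('pics/w7.png',im[:,:,::-1])
cv2.imwrite('pics/scene7.png',env.capture('scene')[:,:,::-1]);cv2.imwrite('pics/side7.png',env.capture('side')[:,:,::-1])
print(s['tcp_pos'],s['eef_rot'])
o=np.hstack([cv2.resize(cv2.imread(f'pics/w{i}.png')[40:270,110:440],None,fx=1.2,fy=1.6) for i in(2,7)])
cv2.imwrite('pics/c7.png',o)
E
```

```text
time: 9.75
tcp_pos: [0.5064, -0.107, 0.1489]
eef_rot: [0.433, 0.558, -0.433, 0.56]
contact_force: [-0.5, 0.6, -0.1]
width: 0.0852
[ 0.5063795  -0.10695016  0.1488596 ] [ 0.43324642  0.55836131 -0.4328875   0.55958788]
```

View pics/c7.png

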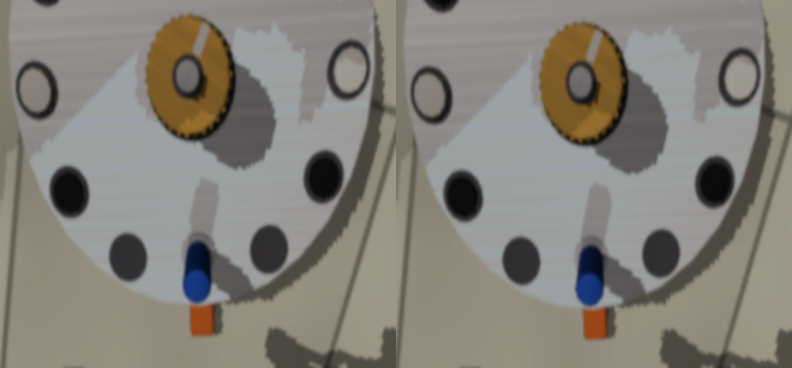

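```bash
python3 - <<'E'
from h import *
def wells(f,b):
    g=cv2.cvtColor(cv2.imread(f),cv2.COLOR_BGR2GRAY)
    m=(g<75).astype(np.uint8)*255;z=np.zeros_like(m);z[b[1]:b[3],b[0]:b[2]]=m[b[1]:b[3],b[0]:b[2]]
    n,l,st,c=cv2.connectedComponentsWithStats(z)
    return [(c[i],st[i][4]) for i in range(1,n) if st[i][4]>12]
for n in('scene','side'):
    A=wells(f'pics/{n}0.png',(198,180,300,255) if n=='scene' else (248,180,340,240))
    B=wells(f'pics/{n}7.png',(198,180,300,255) if n=='scene' else (248,180,340,240))
    for c,a in A:
        for d,e in B:
            if np.hypot(*(c-d))<4 and abs(a-e)<25:
                P=plane(n,c,.04)[:2]-[.5844,-.08];Q=plane(n,d,.04)[:2]-[.5844,-.08]
                print(n,c.round(1),d.round(1),a,e,np.hypot(*P).round(4),np.degrees(np.arctan2(P[0]*Q[1]-P[1]*Q[0],P@Q)).round(2))
o=np.hstack([cv2.resize(cv2.imread(f'pics/scene{i}.png')[170:260,195:300],None,fx=3.8,fy=3.8) for i in(0,7)])
cv2.imwrite('pics/c7s.png',o)
E
```

```text
scene [254.5 187.7] [255.5 187.6] 101 85 0.0994 -1.35
scene [238.1 191.2] [238.3 191. ] 40 34 0.0892 -0.43
scene [221.7 198. ] [221.6 197.9] 44 38 0.0899 -0.06
scene [273.  196.7] [272.8 196.9] 42 32 0.0909 -0.11
scene [283.  208.1] [283.3 208.3] 48 41 0.0918 -0.52
scene [210.  224.5] [210.  224.5] 46 46 0.092 0.0
scene [275.  235.8] [275.1 235.9] 51 55 0.094 0.05
scene [219.4 237.5] [219.2 237.4] 61 58 0.0929 -0.26
scene [257.4 244.4] [257.6 244.3] 61 54 0.0946 0.34
scene [236.6 245. ] [236.7 245. ] 58 56 0.0945 0.04
side [276.1 188.3] [276.3 188.2] 23 21 0.0925 -0.51
side [263.5 212.5] [263.5 212.5] 28 28 0.091 0.0
side [294.  222.7] [293.9 222.5] 35 27 0.0917 -0.22
```

View pics/c7s.png

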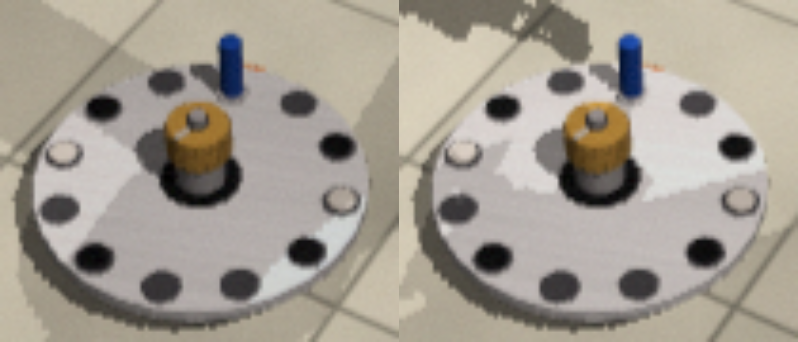

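The disc is back within about 0.2° of its start: scene wells match to about 0.2 px and the peg is over the pointer. Now to the nut: move above the axis and pre-turn the wrist CCW for clockwise travel.

```bash
python3 -m crank '[{"xyz":[0,0.041,-0.003],"dr":[0,0,0],"grip":0},{"xyz":[0,0.041,-0.003],"dr":[0,0,0],"grip":0},{"xyz":[0,0,0],"dr":[-10.5,0,0],"grip":0},{"xyz":[0,0,0],"dr":[-10.5,0,0],"grip":0},{"xyz":[0,0,0],"dr":[-10.5,0,0],"grip":0},{"xyz":[0,0,0],"dr":[-10.5,0,0],"grip":0},{"xyz":[0,0,0],"dr":[-10.5,0,0],"grip":0},{"xyz":[0,0,0],"dr":[-10.5,0,0],"grip":0},{"xyz":[0,0,0],"dr":[-10.5,0,0],"grip":0},{"xyz":[0,0,0],"dr":[-10.5,0,0],"grip":0},{"xyz":[0,0,0],"dr":[-10.5,0,0],"grip":0},{"xyz":[0,0,0],"dr":[-10.5,0,0],"grip":0},{"xyz":[0,0,0],"dr":[-10.5,0,0],"grip":0},{"xyz":[0,0,0],"dr":[-10.5,0,0],"grip":0},{"xyz":[0,0,0],"dr":[0,0,0],"grip":0}]'
python3 - <<'E'
from h import *
s=env.observe();im=env.capture('wrist');cv2.imwrite('pics/w8.png',im[:,:,::-1])
print(s['tcp_pos'],s['joint_pos'])
R=Rot.from_quat(s['eef_rot']).as_matrix();print(R);print(R.T@(np.array([.5844,-.08,.058])-s['tcp_pos']))
print(proj('wrist',[.5844,-.08,.098],s))
E
```

```text
time: 11.78
tcp_pos: [0.5833, -0.0801, 0.147]
eef_rot: [-0.3, 0.64, 0.301, 0.639]
contact_force: [-0.5, 0.5, 0.2]
width: 0.0855
[ 0.58332373 -0.0800905   0.1469913 ] [-3.28902753e-01  1.94902910e-01  1.77928057e+00  8.08653807e-05
  1.16952533e+00 -1.20791030e+00]
[[-1.97867559e-03 -7.70083975e-01  6.37939461e-01]
 [ 7.53978840e-04  6.37939380e-01  7.70086216e-01]
 [-9.99997758e-01  2.00474365e-03 -6.81648056e-04]]
[ 0.08898904 -0.00094949  0.00081695]
[281.31063864 236.85132009]
```

View pics/w8.png

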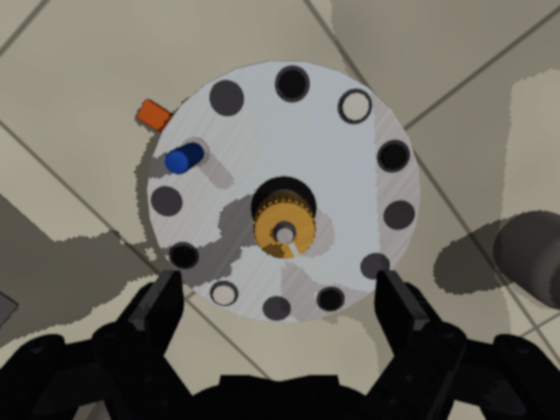

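Spindle at (285,235), predicted (281,237): the tool needs about +3.5 mm along its z. I lower halfway and recheck.

```bash
python3 -m crank '[{"xyz":[0.045,0,0.0033],"dr":[0,0,0],"grip":0},{"xyz":[0,0,0],"dr":[0,0,0],"grip":0},{"xyz":[0,0,0],"dr":[0,0,0],"grip":0}]'
python3 - <<'E'
from h import *
s=env.observe();im=env.capture('wrist');cv2.imwrite('pics/w9.png',im[:,:,::-1])
print(s['tcp_pos'],s['joint_pos'][5])
R=Rot.from_quat(s['eef_rot']).as_matrix();print(R[:,2]);print(R.T@(np.array([.5844,-.08,.058])-s['tcp_pos']))
print(proj('wrist',[.5844,-.08,.098],s),proj('wrist',s['tcp_pos'],s))
E
```

```text
time: 12.2
tcp_pos: [0.5863, -0.0779, 0.1041]
eef_rot: [-0.301, 0.64, 0.301, 0.64]
contact_force: [0.7, 0.2, -0.4]
width: 0.0857
[ 0.58634099 -0.07793908  0.10406256] -1.2037372242897397
[6.37096318e-01 7.70784173e-01 1.99984348e-04]
[ 0.04606188  0.00020926 -0.00283434]
[274.7733603  267.88343109] [280.46819628 274.16504154]
```

View pics/w9.png

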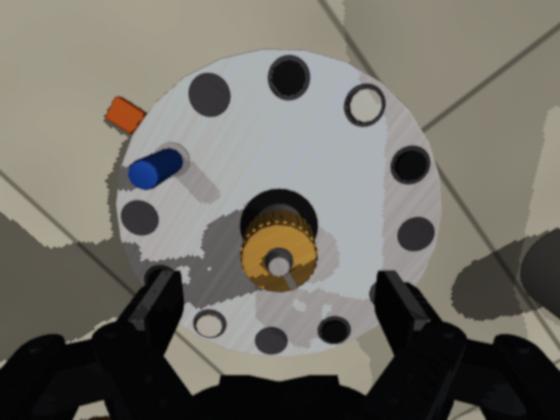

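Spindle now at (279,265), centred between the fingers (edges at columns 181 and 378). Descend and close on the nut.

```bash
python3 -m crank '[{"xyz":[0.045,0.0008,-0.0005],"dr":[0,0,0],"grip":0},{"xyz":[0,0,0],"dr":[0,0,0],"grip":0.3},{"xyz":[0,0,0],"dr":[0,0,0],"grip":0.4},{"xyz":[0,0,0],"dr":[0,0,0],"grip":1},{"xyz":[0,0,0],"dr":[0,0,0],"grip":1},{"xyz":[0,0,0],"dr":[0,0,0],"grip":1}]'
cat > st.py <<'E'
from h import *
import sys
s=env.observe()
R=Rot.from_quat(s['eef_rot']).as_matrix()
print('tcp',s['tcp_pos'].round(4),'zdir deg',np.degrees(np.arctan2(R[1,2],R[0,2])).round(2),'q6',s['joint_pos'][5].round(4),'q1-q6 deg',np.degrees(s['joint_pos'][0]-s['joint_pos'][5]).round(2),'F',s['contact_force'].round(1),'T',s['ft_torque'].round(3),'w',round(s['width'],4),'tau6',s['tau'][5].round(3),'tilt',R[2,0].round(4),s['time'])
if len(sys.argv)>1:
    cv2.imwrite(f'pics/{sys.argv[1]}.png',env.capture('wrist')[:,:,::-1])
E
python3 st.py w10
```

```text
time: 13.0
tcp_pos: [0.5866, -0.0782, 0.0608]
eef_rot: [-0.302, 0.639, 0.301, 0.641]
contact_force: [-1.2, -0.5, 6.8]
width: 0.0385
tcp [ 0.5866 -0.0782  0.0608] zdir deg 50.48 q6 -1.205 q1-q6 deg 50.48 F [-1.2 -0.5  6.8] T [ 0.04   0.232 -0.034] w 0.0385 tau6 -0.006 tilt -1.0 13.0
```

View pics/w10.png

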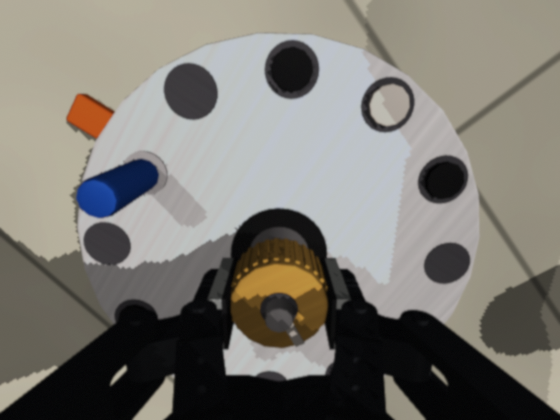

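Nut gripped: opening 38.5 mm, lateral force about 1 N, white mark at (297,335). Now clockwise (+x turn), following the thread down by 0.17 mm per 10°.

```bash
python3 -m crank '[{"xyz":[0.00017,0,0],"dr":[10,0,0],"grip":1},{"xyz":[0.00017,0,0],"dr":[10,0,0],"grip":1},{"xyz":[0.00017,0,0],"dr":[10,0,0],"grip":1},{"xyz":[0.00017,0,0],"dr":[10,0,0],"grip":1},{"xyz":[0,0,0],"dr":[0,0,0],"grip":1}]';python3 st.py w11
```

```text
time: 13.68
tcp_pos: [0.5863, -0.0784, 0.0601]
eef_rot: [-0.065, 0.703, 0.064, 0.705]
contact_force: [-3.1, -0.5, 8.5]
width: 0.0381
tcp [ 0.5863 -0.0784  0.0601] zdir deg 10.43 q6 -0.5058 q1-q6 deg 10.4 F [-3.1 -0.5  8.5] T [-0.124  0.534 -0.061] w 0.0381 tau6 0.179 tilt -1.0 13.675
```

View pics/w11.png

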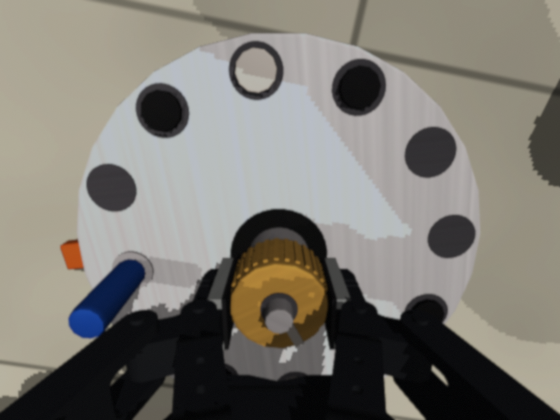

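Mark unchanged relative to the fingers, (297,338), so the nut turns with the gripper. I continue in smaller steps toward the stop.

```bash
python3 -m crank '[{"xyz":[0.00017,0,0],"dr":[10,0,0],"grip":1},{"xyz":[0.00015,0,0],"dr":[9,0,0],"grip":1},{"xyz":[0,0,0],"dr":[0,0,0],"grip":1}]';python3 st.py
python3 -m crank '[{"xyz":[0.0001,0,0],"dr":[6,0,0],"grip":1},{"xyz":[0.0001,0,0],"dr":[6,0,0],"grip":1},{"xyz":[0,0,0],"dr":[0,0,0],"grip":1}]';python3 st.py
python3 -m crank '[{"xyz":[0.0001,0,0],"dr":[6,0,0],"grip":1},{"xyz":[0.0001,0,0],"dr":[6,0,0],"grip":1},{"xyz":[0,0,0],"dr":[0,0,0],"grip":1}]';python3 st.py
```

```text
time: 14.1
tcp_pos: [0.5861, -0.0784, 0.0598]
eef_rot: [0.052, 0.704, -0.053, 0.706]
contact_force: [-4.1, -0.4, 8.3]
width: 0.0384
tcp [ 0.5861 -0.0784  0.0598] zdir deg -8.57 q6 -0.1742 q1-q6 deg -8.6 F [-4.1 -0.4  8.3] T [-0.114  0.598 -0.067] w 0.0384 tau6 0.154 tilt -1.0 14.1
time: 14.48
tcp_pos: [0.586, -0.0784, 0.0596]
eef_rot: [0.126, 0.695, -0.126, 0.696]
contact_force: [-3.8, -0.4, 8.6]
width: 0.0384
tcp [ 0.586  -0.0784  0.0596] zdir deg -20.55 q6 0.0349 q1-q6 deg -20.58 F [-3.8 -0.4  8.6] T [-0.135  0.702 -0.069] w 0.0384 tau6 0.076 tilt -1.0 14.475
time: 14.85
tcp_pos: [0.5859, -0.0783, 0.0594]
eef_rot: [0.198, 0.678, -0.198, 0.679]
contact_force: [-4.3, 0.6, 10.2]
width: 0.0384
tcp [ 0.5859 -0.0783  0.0594] zdir deg -32.55 q6 0.2444 q1-q6 deg -32.58 F [-4.3  0.6 10.2] T [-0.096  0.789 -0.057] w 0.0384 tau6 0.076 tilt -1.0 14.85
```

```bash
python3 -m crank '[{"xyz":[0.0001,0,0],"dr":[6,0,0],"grip":1},{"xyz":[0.0001,0,0],"dr":[6,0,0],"grip":1},{"xyz":[0,0,0],"dr":[0,0,0],"grip":1}]';python3 st.py
python3 -m crank '[{"xyz":[0.0001,0,0],"dr":[6,0,0],"grip":1},{"xyz":[0.0001,0,0],"dr":[6,0,0],"grip":1},{"xyz":[0,0,0],"dr":[0,0,0],"grip":1}]';python3 st.py
```

```text
time: 15.22
tcp_pos: [0.5858, -0.0782, 0.0592]
eef_rot: [0.268, 0.654, -0.268, 0.655]
contact_force: [-4.5, -1.2, 9.7]
width: 0.0385
tcp [ 0.5858 -0.0782  0.0592] zdir deg -44.55 q6 0.4538 q1-q6 deg -44.57 F [-4.5 -1.2  9.7] T [-0.07   0.869 -0.112] w 0.0385 tau6 0.076 tilt -1.0 15.225
time: 15.6
tcp_pos: [0.5857, -0.0782, 0.0589]
eef_rot: [0.335, 0.622, -0.335, 0.623]
contact_force: [-5.7, 0.1, 8.8]
width: 0.0387
tcp [ 0.5857 -0.0782  0.0589] zdir deg -56.55 q6 0.6632 q1-q6 deg -56.57 F [-5.7  0.1  8.8] T [ 0.009  0.943 -0.058] w 0.0387 tau6 0.075 tilt -1.0 15.6
```

```bash
python3 -m crank '[{"xyz":[0.0001,0,0],"dr":[5,0,0],"grip":1},{"xyz":[0.0001,0,0],"dr":[5,0,0],"grip":1},{"xyz":[0,0,0],"dr":[0,0,0],"grip":1}]';python3 st.py w12
python3 -m crank '[{"xyz":[0.0001,0,0],"dr":[5,0,0],"grip":1},{"xyz":[0.0001,0,0],"dr":[5,0,0],"grip":1},{"xyz":[0,0,0],"dr":[0,0,0],"grip":1}]';python3 st.py w13
```

```text
time: 15.98
tcp_pos: [0.5857, -0.0781, 0.0588]
eef_rot: [0.388, 0.591, -0.388, 0.592]
contact_force: [-4.8, 1.0, 10.3]
width: 0.0385
tcp [ 0.5857 -0.0781  0.0588] zdir deg -66.54 q6 0.8377 q1-q6 deg -66.56 F [-4.8  1.  10.3] T [ 0.099  0.954 -0.047] w 0.0385 tau6 0.049 tilt -1.0 15.975
time: 16.4
tcp_pos: [0.5856, -0.078, 0.0586]
eef_rot: [0.438, 0.555, -0.438, 0.555]
contact_force: [-5.8, 0.7, 10.3]
width: 0.0385
tcp [ 0.5856 -0.078   0.0586] zdir deg -76.54 q6 1.0122 q1-q6 deg -76.56 F [-5.8  0.7 10.3] T [ 0.083  0.965 -0.026] w 0.0385 tau6 0.048 tilt -1.0 16.4
```

View pics/w13.png

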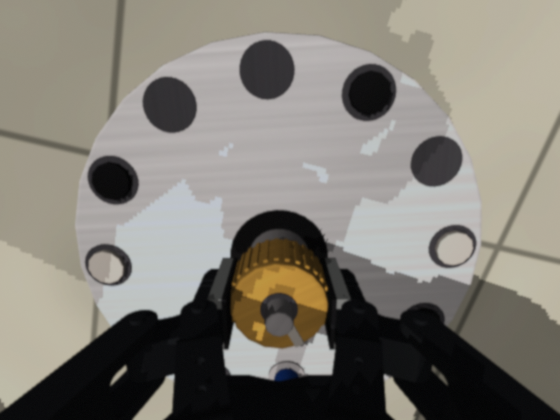

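```bash
python3 -m crank '[{"xyz":[0.0001,0,0],"dr":[5,0,0],"grip":1},{"xyz":[0.0001,0,0],"dr":[5,0,0],"grip":1},{"xyz":[0,0,0],"dr":[0,0,0],"grip":1}]';python3 st.py w14
python3 -m crank '[{"xyz":[0.0001,0,0],"dr":[5,0,0],"grip":1},{"xyz":[0.0001,0,0],"dr":[5,0,0],"grip":1},{"xyz":[0,0,0],"dr":[0,0,0],"grip":1}]';python3 st.py w15
python3 -m crank '[{"xyz":[0.0001,0,0],"dr":[5,0,0],"grip":1},{"xyz":[0.0001,0,0],"dr":[5,0,0],"grip":1},{"xyz":[0,0,0],"dr":[0,0,0],"grip":1}]';python3 st.py w16
```

```text
time: 16.82
tcp_pos: [0.5856, -0.0778, 0.0584]
eef_rot: [0.485, 0.515, -0.485, 0.515]
contact_force: [-5.9, 1.4, 11.1]
width: 0.0382
tcp [ 0.5856 -0.0778  0.0584] zdir deg -86.54 q6 1.1867 q1-q6 deg -86.55 F [-5.9  1.4 11.1] T [ 0.221  0.968 -0.116] w 0.0382 tau6 0.047 tilt -1.0 16.825
time: 17.25
tcp_pos: [0.5856, -0.0778, 0.0582]
eef_rot: [0.528, 0.47, -0.528, 0.471]
contact_force: [-5.5, 1.6, 11.1]
width: 0.0387
tcp [ 0.5856 -0.0778  0.0582] zdir deg -96.54 q6 1.3612 q1-q6 deg -96.54 F [-5.5  1.6 11.1] T [ 0.231  0.982 -0.072] w 0.0387 tau6 0.047 tilt -1.0 17.25
time: 17.68
tcp_pos: [0.5863, -0.0779, 0.0582]
eef_rot: [0.566, 0.423, -0.565, 0.426]
contact_force: [-2.6, 1.0, 9.7]
width: 0.0385
tcp [ 0.5863 -0.0779  0.0582] zdir deg -106.22 q6 1.5317 q1-q6 deg -106.27 F [-2.6  1.   9.7] T [0.254 0.488 1.419] w 0.0385 tau6 1.534 tilt -1.0 17.675
```

Tz jumped to 1.42 Nm in the last 10°, so the stop was reached between −96.5° and −106.3°. I check the mark relative to the fingers for slip.

```bash
python3 - <<'E'
from h import *
o=np.hstack([cv2.resize(cv2.imread(f'pics/w{i}.png')[255:355,225:335],None,fx=2.4*1,fy=2.4*1,interpolation=2) for i in(14,15,16)])
cv2.imwrite('pics/c16.png',o)
E
```

```text
(no output)
```

View pics/c16.png

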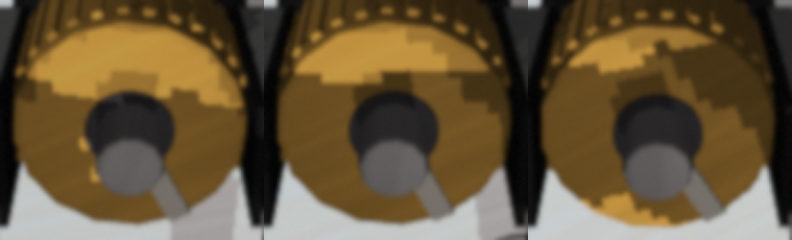

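```bash
cat > mk.py <<'E'
from h import *
import sys
# mark angle in the tool frame from wrist images: low-saturation pixels on the nut top, right of/below the spindle
c=env.calibration('wrist');M=c['mount']
def top(uv,h):  # h: height of nut top above TCP
    d=M[:3,:3]@np.array([(uv[0]-c['cx'])/c['fx'],(uv[1]-c['cy'])/c['fy'],1.]);o=M[:3,3]
    return (o+d*(-h-o[0])/d[0])[1:]
for f in sys.argv[1:]:
    im=cv2.imread(f'pics/{f}.png');h=cv2.cvtColor(im,cv2.COLOR_BGR2HSV)
    m=((h[:,:,1]<110)&(h[:,:,2]>60)).astype(np.uint8)
    # brass nut region hull
    b=mask(im[:,:,::-1].copy(),(10,110,40),(30,255,255));z=np.zeros_like(b);z[255:350,228:332]=b[255:350,228:332]
    hull=cv2.convexHull(cv2.findNonZero(z));H=np.zeros_like(b);cv2.fillConvexPoly(H,hull,1)
    pts=[(x,y) for y,x in np.argwhere(m&H) ]
    T=np.array([top(p,.029) for p in pts])
    r=np.hypot(*T.T);a=np.degrees(np.arctan2(T[:,1],T[:,0]))
    k=(r>.010)&(r<.020)&(T[:,1]>0.001)&(T[:,0]<0)
    print(f,len(pts),k.sum(),'mark tool-angle',a[k].mean().round(2),'med',np.median(a[k]).round(2),'r',r[k].mean().round(4),np.mean(np.array(pts)[k],0).round(1))
E
python3 mk.py w10 w11 w12 w13 w14 w15 w16
```

```text
w10 678 231 mark tool-angle 153.64 med 154.17 r 0.0151 [293.8 333.5]
w11 1013 251 mark tool-angle 155.8 med 155.47 r 0.0146 [292.2 333.1]
w12 1043 264 mark tool-angle 156.95 med 156.24 r 0.0146 [291.5 333.4]
w13 832 266 mark tool-angle 157.13 med 156.31 r 0.0146 [291.4 333.5]
w14 736 269 mark tool-angle 156.82 med 156.3 r 0.0146 [291.7 333.4]
w15 732 273 mark tool-angle 156.83 med 156.3 r 0.0147 [291.7 333.4]
w16 751 293 mark tool-angle 155.95 med 154.67 r 0.0145 [292.1 333. ]
```

```bash
sed -i "s/k=(r>.010)/P=np.array(pts);k=(np.hypot(P[:,0]-279,P[:,1]-324.5)>16)\&(P[:,0]>284)\&(r>.008)/; s/(r<.020)/(r<.0195)/" mk.py; python3 mk.py w10 w11 w12 w13 w14 w15 w16; python3 - <<'E'
from h import *
o=np.hstack([cv2.resize(cv2.imread(f'pics/w{i}.png')[310:350,265:315],None,fx=8,fy=8,interpolation=0) for i in(15,16)])
cv2.imwrite('pics/c16b.png',o)
E
```

```text
w10 678 121 mark tool-angle 152.55 med 152.65 r 0.0165 [295.7 336.3]
w11 1013 119 mark tool-angle 152.35 med 152.88 r 0.0165 [295.6 336.2]
w12 1043 116 mark tool-angle 153.47 med 153.25 r 0.0168 [295.6 336.9]
w13 832 116 mark tool-angle 153.47 med 153.25 r 0.0168 [295.6 336.9]
w14 736 116 mark tool-angle 153.47 med 153.25 r 0.0168 [295.6 336.9]
w15 732 116 mark tool-angle 153.47 med 153.25 r 0.0168 [295.6 336.9]
w16 751 128 mark tool-angle 150.6 med 150.31 r 0.0165 [297.  335.6]
```

View pics/c16b.png

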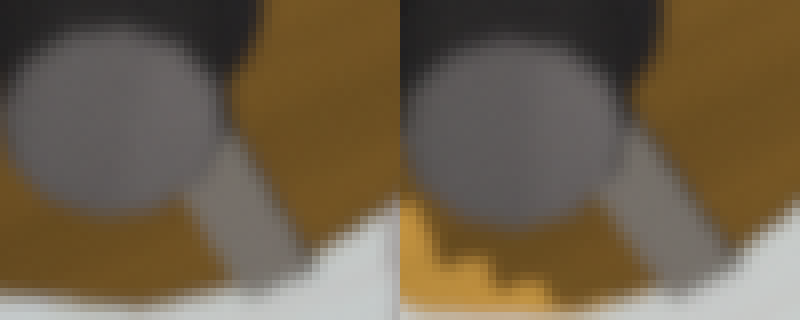

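The mark moved 2.9° relative to the fingers, so the nut itself resisted. That puts it on its stop after about 2.68 rad, within the 1.2–2.8 given. Now back off 90° CCW, following up the thread.

```bash
python3 -m crank '[{"xyz":[-0.00017,0,0],"dr":[-10,0,0],"grip":1},{"xyz":[-0.00017,0,0],"dr":[-10,0,0],"grip":1},{"xyz":[-0.00017,0,0],"dr":[-10,0,0],"grip":1},{"xyz":[-0.00017,0,0],"dr":[-10,0,0],"grip":1},{"xyz":[-0.00017,0,0],"dr":[-10,0,0],"grip":1},{"xyz":[-0.00017,0,0],"dr":[-10,0,0],"grip":1},{"xyz":[-0.00017,0,0],"dr":[-10,0,0],"grip":1},{"xyz":[-0.00017,0,0],"dr":[-10,0,0],"grip":1},{"xyz":[-0.00017,0,0],"dr":[-10,0,0],"grip":1},{"xyz":[0,0,0],"dr":[0,0,0],"grip":1},{"xyz":[0,0,0],"dr":[0,0,0],"grip":1}]';python3 st.py w17; python3 mk.py w15 w16 w17
python3 - <<'E'
from h import *
o=np.hstack([cv2.resize(cv2.imread(f'pics/w{i}.png')[310:350,265:315],None,fx=5,fy=5,interpolation=0) for i in(15,16,17)])
cv2.imwrite('pics/c17.png',o)
E
```

```text
time: 19.1
tcp_pos: [0.5862, -0.0777, 0.0596]
eef_rot: [0.101, 0.699, -0.101, 0.701]
contact_force: [-3.4, 2.5, 9.5]
width: 0.0387
tcp [ 0.5862 -0.0777  0.0596] zdir deg -16.5 q6 -0.0358 q1-q6 deg -16.49 F [-3.4  2.5  9.5] T [0.342 0.566 0.065] w 0.0387 tau6 0.046 tilt -1.0 19.1
w15 732 145 mark tool-angle 153.84 med 156.46 r 0.0162 [298.3 336.4]
w16 751 164 mark tool-angle 151.65 med 153.48 r 0.016 [299.5 335.7]
w17 1045 156 mark tool-angle 154.33 med 155.81 r 0.0164 [298.3 337.1]
```

View pics/c17.png

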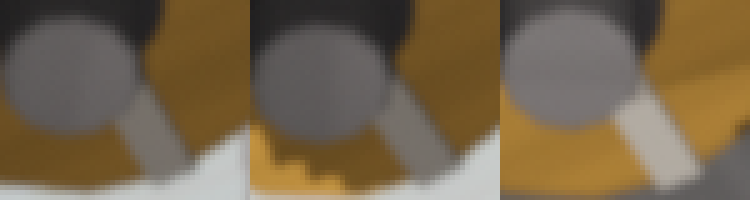

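View pics/w17.png

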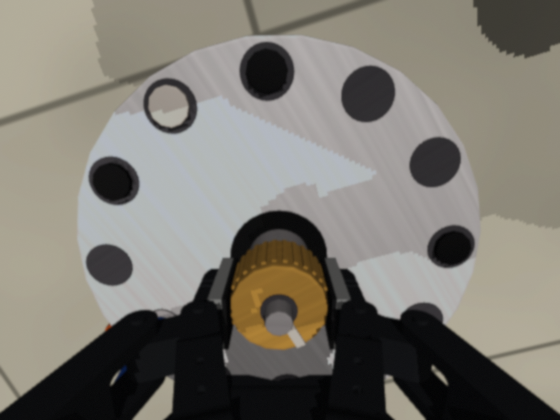

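```bash
cat > arc.py <<'E'
from h import *
import sys
c=env.calibration('wrist');M=c['mount'];print(M[:3,3],c['cx'],c['cy'])
M=np.array([[3.27677470e-04,-3.06062791e-01,9.52011271e-01,-1.43295393e-01],[-3.10429570e-04,-9.52011308e-01,-3.06062695e-01,7.72293174e-02],[9.99999898e-01,-1.95242600e-04,-4.06963597e-04,-1.17768486e-04]])
cx,cy,f=278.6508,209.0243,331.4069
def px(y,z,h):
    p=M[:,:3].T@(np.array([-h,y,z])-M[:,3]);return f*p[0]/p[2]+cx,f*p[1]/p[2]+cy
for n in sys.argv[1:]:
    im=cv2.imread(f'pics/{n}.png').astype(np.float32);g=im[:,:,2]-im[:,:,0]  # R-B: high on brass, ~0 on mark
    out=[]
    for dy in(-.001,0,.001):
      row=[]
      for r in(.0155,.0165,.0175):
        A=np.arange(135,180,.25)
        uv=np.array([px(dy+r*np.cos(np.radians(a)),r*np.sin(np.radians(a)),.0295) for a in A],np.float32)
        v=cv2.remap(g,uv[:,0].reshape(1,-1),uv[:,1].reshape(1,-1),1)[0]
        t=(v.max()+v.min())/2
        lo=A[v<t]; row.append((round(float(lo.mean()),1),round(float(np.ptp(lo)),1)))
      out.append(row)
    print(n,out)
E
python3 arc.py w10 w13 w15 w16 w17
```

```text
[-0.14329786  0.07789748 -0.00106228] 278.65084473989583 209.02432528229852
w10 [[(154.1, 16.2), (154.0, 15.0), (154.1, 14.8)], [(155.9, 16.8), (155.6, 15.2), (155.4, 14.2)], [(157.6, 16.8), (157.2, 15.5), (157.0, 14.5)]]
w13 [[(154.5, 16.0), (154.4, 15.2), (154.4, 14.2)], [(156.1, 15.8), (155.9, 15.2), (155.8, 14.5)], [(157.9, 16.2), (157.5, 15.0), (157.2, 14.5)]]
w15 [[(154.6, 16.2), (154.4, 15.2), (154.4, 14.2)], [(156.2, 16.0), (156.0, 15.5), (155.8, 14.5)], [(160.7, 30.0), (157.6, 15.2), (157.2, 14.5)]]
w16 [[(151.4, 16.2), (151.1, 15.2), (151.1, 15.8)], [(153.1, 16.2), (153.1, 15.2), (152.8, 14.5)], [(163.1, 32.8), (154.8, 15.5), (154.5, 14.5)]]
w17 [[(153.8, 16.5), (153.5, 15.0), (153.4, 14.2)], [(155.5, 16.5), (155.2, 15.5), (154.9, 14.2)], [(157.4, 16.8), (157.0, 15.5), (156.6, 14.8)]]
```

The mark shows the nut turned about 87.3° from the stop, because about 2.7° of pad wind-up unwound first. I add 2.7° CCW.

```bash
python3 -m crank '[{"xyz":[-0.00005,0,0],"dr":[-2.7,0,0],"grip":1},{"xyz":[0,0,0],"dr":[0,0,0],"grip":1},{"xyz":[0,0,0],"dr":[0,0,0],"grip":1}]';python3 st.py w18; python3 arc.py w15 w16 w17 w18
python3 - <<'E'
from h import *
for i in(15,16,17,18):
    g=cv2.imread(f'pics/w{i}.png')
    h=cv2.cvtColor(g,cv2.COLOR_BGR2HSV)
    m=((h[:,:,1]<60)&(h[:,:,2]>70)).astype(np.uint8);z=np.zeros_like(m);z[308:338,262:293]=m[308:338,262:293]
    z=cv2.morphologyEx(z,cv2.MORPH_OPEN,cv2.getStructuringElement(2,(17,17)))
    print(i,cv2.minEnclosingCircle(cv2.findNonZero(z)) if z.any() else None)
for n in('scene','side'): cv2.imwrite(f'pics/{n}18.png',env.capture(n)[:,:,::-1])
a=cv2.imread('pics/scene18.png')[120:300,130:330];b=cv2.imread('pics/side18.png')[140:320,170:370]
cv2.imwrite('pics/c18.png',cv2.resize(np.hstack([a,b]),None,fx=2,fy=2))
E
```

```text
time: 19.52
tcp_pos: [0.5862, -0.0777, 0.0597]
eef_rot: [0.085, 0.701, -0.085, 0.703]
contact_force: [-3.1, 2.1, 9.7]
width: 0.0385
tcp [ 0.5862 -0.0777  0.0597] zdir deg -13.8 q6 -0.0829 q1-q6 deg -13.79 F [-3.1  2.1  9.7] T [0.398 0.596 0.033] w 0.0385 tau6 0.048 tilt -1.0 19.525
[-0.14329785  0.07794807 -0.00108478] 278.65084473989583 209.02432528229852
w15 [[(154.6, 16.2), (154.4, 15.2), (154.4, 14.2)], [(156.2, 16.0), (156.0, 15.5), (155.8, 14.5)], [(160.7, 30.0), (157.6, 15.2), (157.2, 14.5)]]
w16 [[(151.4, 16.2), (151.1, 15.2), (151.1, 15.8)], [(153.1, 16.2), (153.1, 15.2), (152.8, 14.5)], [(163.1, 32.8), (154.8, 15.5), (154.5, 14.5)]]
w17 [[(153.8, 16.5), (153.5, 15.0), (153.4, 14.2)], [(155.5, 16.5), (155.2, 15.5), (154.9, 14.2)], [(157.4, 16.8), (157.0, 15.5), (156.6, 14.8)]]
w18 [[(153.8, 16.5), (153.4, 15.2), (153.4, 14.2)], [(155.5, 16.5), (155.2, 15.5), (154.9, 14.2)], [(157.2, 16.5), (156.9, 15.2), (156.6, 14.8)]]
15 ((279.0, 325.0), 13.341764450073242)
16 ((279.0, 326.0), 13.341764450073242)
17 ((278.88153076171875, 322.0284423828125), 14.029021263122559)
18 ((278.6567077636719, 322.8955078125), 13.960411071777344)
```

View pics/c18.png

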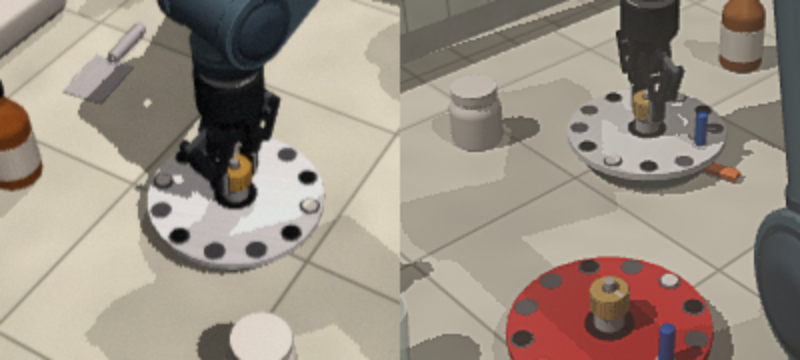

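View pics/w18.png

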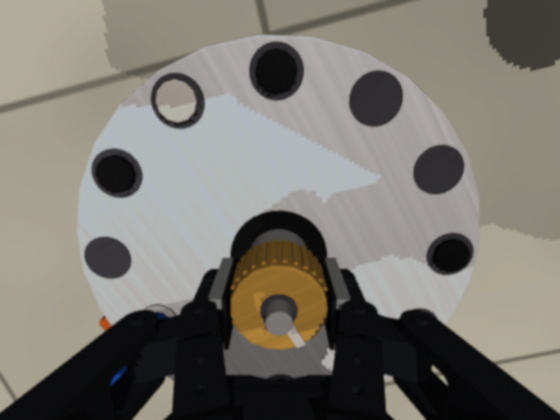

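```bash
python3 - <<'E'
from h import *
def wells(f,b):
    g=cv2.cvtColor(cv2.imread(f),cv2.COLOR_BGR2GRAY)
    m=(g<75).astype(np.uint8)*255;z=np.zeros_like(m);z[b[1]:b[3],b[0]:b[2]]=m[b[1]:b[3],b[0]:b[2]]
    n,l,st,c=cv2.connectedComponentsWithStats(z);return [(c[i],st[i][4]) for i in range(1,n) if 12<st[i][4]<90]
for n,b in(('scene',(198,180,300,255)),('side',(248,180,340,240))):
    for c,a in wells(f'pics/{n}0.png',b):
        for d,e in wells(f'pics/{n}18.png',b):
            if np.hypot(*(c-d))<4 and abs(a-e)<12: print(n,c.round(1),d.round(1),a,e)
print(env.job_done())
E
```

```text
scene [283.  208.1] [283.3 208.3] 48 41
scene [210.  224.5] [209.9 224.6] 46 41
scene [275.  235.8] [275.1 235.9] 51 53
scene [219.4 237.5] [219.3 237.4] 61 53
scene [257.4 244.4] [257.7 244.2] 61 53
scene [236.6 245. ] [236.7 245. ] 58 56
side [276.1 188.3] [276.3 188.3] 23 22
side [263.5 212.5] [263.5 212.5] 28 28
side [294.  222.7] [293.9 222.5] 35 27
the job is handed in; nothing more can be done
None
```

The job is handed in at about 19.7 s of the 72 s. I turned the aluminium carousel's disc one full turn clockwise by its blue peg. I then screwed the brass nut clockwise to its stop, backed it off a quarter turn, and left it gripped.

- **Disc:** the well positions in the scene and side pictures match the start to about 0.3 px, roughly 0.5°, and the side view shows the peg over the orange pointer.
- **Stop:** wrist torque jumped to 1.4 Nm against about 0.06 Nm of running friction. The nut had then turned about 2.7 rad, within the 1.2–2.8 rad given.
- **Quarter turn:** the first 90° moved the nut only about 87.3°, because the pads had wound up about 2.7° against the stop. I added 2.7°. The white mark now reads about 90° off the stop, give or take 1–2°.
- **Grip:** the nut is still held at a 38.5 mm opening, with about 10 N on the wrist.
- **Bystanders:** I did not touch the bottles, glassware, spatula or red carousel. The last pictures show the spatula, jar, labelled bottle and red carousel undisturbed; I did not measure the other bystanders again.

One disagreement: the centre worked out from the peg's circle differed by about 2–3 mm from the wrist camera's. I used the camera's, and gripping the nut gave only about 1 N of side force.

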